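Close the red laser line's shutter through the guard window

ROBOT

A 6-joint arm with a two-finger parallel gripper is mounted at the origin on the work surface. World frame = base frame: x ahead of the robot, y to its left, z up, the work surface at z = 0. Lengths are in m, angles in rad, forces in N, time in s.
With the tool pointing down it reaches from about 0.275 to 0.85 m from the base axis. Payload 19 kg.
Tool frame: the origin (TCP) lies at the very end of the fingers, on their centre line; the grasp point (between the pads) lies 19 mm behind it (arm.hold_point_z is the distance from the TCP to the grasp point, in m); x points along the fingers, y is the direction in which the jaws open and shut, and the axes are right-handed (so a half turn about x gives the same grasp; the last joint's range is limited). The gripper opens to 85 mm and grips with 20 to 120 N. Pads are 22 mm wide; open, the fingers measure 114 mm over their backs; the gripper's body (76 mm by 85 mm) begins 54 mm behind the grasp point. The pads swing forward as they close: fully open they stand 13 mm farther back than shut.
Start: joints at [0.995, 0.15, 1.437, -0, 1.554, -0.134], TCP at [0.246, 0.52, 0.231] pointing down, gripper open.
Joint ranges: [-2.8, 2.8], [-0.68, 2.1], [0.12, 2.68], [-1.39, 4.53], [0.16, 2.79], [-2.81, 2.81]. Speed limits (rad/s): [1.89, 1.89, 2.22, 3.01, 3.01, 3.01].

INTERFACE

Orientations are given as a 3x3 rotation matrix whose columns are the frame's x, y, z axes.
In Python, from bench import monitor, snapshot, camera_params, arm, trace, place_of gives the robot as it stands. The module is installed in compiled form; this text tells all that it offers.
- The arm moves only by the shell command python3 -m crank 'ROWS'. ROWS is a JSON object of lists of equal length, an entry for each row: "grip": the opening, from 0 (shut) to 1 (fully open); "delta_pos": the shift along the tool's x, y, z in m, a list of three; "roll": the turn about the tool's x in degrees. A call has 1 to 12 rows; each row shifts and turns the commanded pose from where the row before left it, along the tool's axes as they then stand; what a row does not reach is not made up. A row lasts 1/10 s, in which the tool goes at most 50 mm and 8.59 degrees, less where a joint would pass 70% of its speed; a pose out of reach is approached as far as the arm can. A call is refused whole if a number of a shift passes 0.05 or a number of a turn 8.59, either way. A call with a gripper value outside its range is refused whole. The fingers move at their own pace and stop on an object; the grip force is fixed at half the most. Time passes only in rows, so rows that do not move let the fingers close. It gives the time, the measured TCP pose, the force and the opening at its end, in the units of the state.
- monitor.get_state(): the state, without advancing time (a new reading comes with each control period).
- snapshot(name): name is "side" or "top"; returns the picture (480x640x3 uint8, blue, green, red); there is no depth.
- camera_params(name): a dict with "intrinsics" (3x3 intrinsics, pixels), "k1" (the pictures are not rectified: a ray, as slopes to the right and down, at radius r is drawn at 1 + k1 r^2 times it, then the intrinsics apply), "world_from_camera" (4x4, takes a point from camera to world coordinates). Camera axes: x right, y down, z forward; pixel columns grow to the right and rows downward; lengths in m; the calibration is good to about 2 mm. A picture is of the moment at which its call begins. camera_params takes no time and is no camera call.
- arm.close_job(): hands the job in, once; it reports no verdict.
Trained networks look in the newest picture that a camera, given by its name, has taken for a name from the list of things; names that differ only in an ending like _2 or _b are one class to them, and where a whole thing is asked for, a point or a joint stands for the part that bears it (a point fixed in the world has none). Each returns a list of dicts, best first, with "confidence" (0 to 1); they miss things now and then, are a little off and sometimes report something else, mostly with a low value. They report only what shows in the picture. A call takes as long as a camera call.
- trace(camera, target): "region" (480x640 bool, what is visible of it) and "box" ([left, top, width, height] as shares, 0 to 1, of the picture: columns of its width, rows of its height, round what is visible of it).
- place_of(camera, target): "point" ([row, column] as shares, 0 to 1, of the picture: columns of its width, rows of its height: a listed point, or the origin of a listed thing).
The state is a dict: "time": time; "joint_positions": joint angles; "joint_velocities": joint speeds; "tau": joint torques, N m; "position": TCP position; "eef_rot": TCP orientation; "force": force on the tool from outside, world axes, zero at the start; "moment": the same for the moment, N m; "width": opening from 0.0 (shut) to 1.0 (fully open).
Only numpy, scipy, OpenCV 4.12 (cv2) and the standard library are available. Lean on these libraries where they do the work, as an engineer would, in place of code of your own. Each camera call takes 0.05 s, during which the arm holds its last target. There are 200 camera calls.

TASK

Shut off the red laser line before the sample is changed: reach with the fingertips through the guard window over the red-padded shutter lever, press that lever fully down to its stop, and draw the fingers right back out of the window. Do not touch the amber guard or its yellow window frames, which are interlocked, leave the blue line's shutter open, and do not pick up or push aside any of the things lying about.

Things in the scene. Friction and masses are not known exactly. Their poses are not given: they have to be found in the camera images.
- guard: Amber see-through laser guard, 380 mm wide, fixed on a dark grey breadboard (450 x 600 mm, top 25 mm above the bench). Origin: on the breadboard, mid-width. x: level, away from the operator; y left; z up; yaw random. Its 5 mm front sheet slopes: from x -140, z 68 mm up at 25 degrees to x +100, z 180 mm, so its outward normal leans 25 degrees from vertical towards -x.
- window_left (a point): Centre of the left (+y) of two square windows cut in the guard's sloped sheet, mid-thickness; in the guard frame at x -27, y +85, z 120 mm. Clear opening 100 mm along guard y by 100 mm along the slope, edged by yellow trim 8 mm wide, 9 mm thick (2 mm proud of the sheet). Only the lever's pad and arm lie in or near the way below it; the guard's sides and front are closed.
- window_right (a point): Centre of the right (-y) window, same size. In the guard frame at x -27, y -85, z 120 mm.
- pad_red: Red pad on the end of the red line's shutter lever: 22 mm (guard x) x 30 mm (guard y) x 8 mm thick. Origin: middle of its top face, where it is pressed. It lies under the left or the right window (varies). Lever up, it is about 10 mm below the sheet and 10 mm farther along guard +x than the window's centre. Its z is the pad's upward normal, leaning up to 13 degrees sideways.
- lever_red (a joint): Red line's shutter lever (rad): 0 fully up (open), 0.42 fully down on its stop (closed); starts at 0 to 0.08. Steel, 67 mm from its pivot along guard +y to the pad; turns about guard x. From 0 to 0.42 the pad sinks 28 mm straight down, drifting under 3 mm sideways. Held by friction: about 3.5 N on the pad moves it; it stays where it is left.
- pad_blue: Blue finger pad of the blue line's lever, same size and origin, under the other window. Leave it.
- lever_blue (a joint): Angle of the blue line's shutter lever, same meaning; starts between 0 and 0.08 (open) and must stay open.
- power_meter: Black sensor head (50 mm square) on a steel post, 103 mm high, loose on the breadboard to the right of the guard. Origin: centre of its round foot (58 mm).
- lens_mount: Lens in a black ring (42 mm) on a post, 87 mm high, loose on the breadboard to the right of the guard. Origin: centre of its round foot (51 mm).
- cleaner: Amber dropper bottle, 44 mm across, 85 mm high, loose on the breadboard to the left of the guard. Origin: centre of its underside.
- driver: Yellow-handled driver, 160 mm long, 26 mm thick, lying on the breadboard in front of the guard. Origin: half-way along, on its underside.
- slide_box: Blue slide box 172 x 92 x 32 mm on the bench to the left. Origin: centre of its underside.
- tube_rack: Green tube rack 100 x 100 mm with capped tubes, 69 mm high, on the bench to the right. Origin: centre of the underside.

How it is judged:
On the way:
1. the fingers press on the red pad from above (contact force between the fingers and pad_red above 0.5 N and z of the grasp point in the frame of pad_red above 0 m and value of joint lever_red above 0.1 rad), for 0.02 s.
At the end, for the whole second after the job is handed in: The red lever is fully down (above 0.38 of 0.42 rad) and at rest, pressed there by the fingers from above; the fingers are back out of the window (grasp point over 80 mm from the red pad); the blue lever is still up (below 0.14 rad); every loose thing is within 15 mm of where it stood (value of joint lever_red above 0.38 rad and velocity of joint lever_red below 0.05 rad/s and value of joint lever_blue below 0.14 rad and distance between the grasp point and pad_red above 0.08 m and distance of each of power_meter, lens_mount, cleaner, driver, slide_box, tube_rack from where it was at the start of the episode below 0.015 m); the robot touches nothing.
It fails at once if the guard or a window frame is touched (contact force between any of the fingers, the arm and guard above 0.3 N).
It fails at once if the blue line's lever is pressed (value of joint lever_blue above 0.14 rad).
It fails at once if a loose thing is lifted, carried or knocked away (distance of any of power_meter, lens_mount, cleaner, driver, slide_box, tube_rack from where it was at the start of the episode above 0.015 m).
It also fails if it takes over 32 s, if anything falls off the work surface, if the arm or the gripper's body presses on something with over 40 N, if the wrist force passes 120 N, or if a joint passes its speed limit or range.

## Working session

There is one attempt and no reset: what is moved stays moved. The work goes in short steps, Python scripts to look and compute and a shell command to move; the robot and the scene stay as the last step left them, time stands still between calls to the robot, and variables do not carry over. Pictures are saved under pics/ and viewed, about 8 in all and at most 12, crops included, and the job is handed in when it is done.

```bash
mkdir -p pics
cat > h.py <<'E'
import numpy as np, cv2
from bench import monitor, snapshot, camera_params, arm, trace, place_of
def ray(cam,p):
    c=camera_params(cam);K=np.array(c["intrinsics"]);T=np.array(c["world_from_camera"])
    u=np.array([[[p[1]*640,p[0]*480]]],float)
    d=cv2.undistortPoints(u,K,np.array([c["k1"],0,0,0,0.]))[0,0]
    # drawn = ray*(1+k1 r^2): same as OpenCV model
    v=T[:3,:3]@np.array([d[0],d[1],1]);return T[:3,3],v/np.linalg.norm(v)
def proj(cam,X):
    c=camera_params(cam);T=np.linalg.inv(np.array(c["world_from_camera"]))
    r,_=cv2.Rodrigues(T[:3,:3])
    return cv2.projectPoints(np.atleast_2d(X).astype(float),r,T[:3,3],np.array(c["intrinsics"]),np.array([c["k1"],0,0,0,0.]))[0][:,0]
def tri(rays):
    A=0;b=0
    for o,v in rays:
        P=np.eye(3)-np.outer(v,v);A=A+P;b=b+P@o
    X=np.linalg.solve(A,b)
    return X,[np.linalg.norm(np.cross(X-o,v)) for o,v in rays]
E
python3 - <<'E'
from h import *
np.set_printoptions(precision=4,suppress=True)
ims=[snapshot(n) for n in("top","side")]
for n,i in zip(("top","side"),ims): cv2.imwrite(f"pics/{n}0.png",i)
s=monitor.get_state();print(s)
for n in("top","side"): print(n,np.array(camera_params(n)["world_from_camera"]))
for t in["window_left","window_right","pad_red","pad_blue","guard","power_meter","lens_mount","cleaner","driver","slide_box","tube_rack"]:
    rs=[];o=[]
    for n in("top","side"):
        p=place_of(n,t)
        o.append([(round(q["confidence"],2),round(q["point"][1]*640,1),round(q["point"][0]*480,1)) for q in p[:2]])
        if p: rs.append(ray(n,p[0]["point"]))
    print(t,o,tri(rs) if len(rs)==2 else "")
E
```

```text
{'time': 0.1, 'joint_positions': array([ 0.995 ,  0.1509,  1.4379,  0.    ,  1.5538, -0.134 ]), 'joint_velocities': array([-0.0005, -0.0015, -0.0015, -0.0001, -0.0005, -0.0016]), 'tau': array([  0.005 , -71.4381, -57.1794,  -0.    ,   0.0071,   0.0001]), 'position': array([0.2457, 0.5196, 0.2307]), 'eef_rot': array([[-0.0006,  0.4275,  0.904 ],
       [-0.0009,  0.904 , -0.4275],
       [-1.    , -0.0011, -0.0001]]), 'force': array([ 0.1417, -0.3532, -0.0723]), 'moment': array([-0.0357,  0.0181,  0.0297]), 'width': 0.9973031486113122}
top [[-0.0076 -0.9984  0.0564  0.4692]
 [-0.9999  0.0083  0.0116 -0.0239]
 [-0.0121 -0.0563 -0.9983  1.1808]
 [ 0.      0.      0.      1.    ]]
side [[ 0.9029 -0.2231  0.3673  0.0445]
 [-0.4297 -0.4506  0.7825 -0.9632]
 [-0.009  -0.8644 -0.5027  0.7223]
 [ 0.      0.      0.      1.    ]]
window_left [[], [(0.74, 323.5, 201.4)]] 
window_right [[(0.59, 203.8, 211.1)], [(0.84, 342.2, 224.0)]] (array([ 0.6528,  0.281 , -0.0419]), [np.float64(0.04290919278177464), np.float64(0.04290919278177432)])
pad_red [[(0.42, 258.5, 223.6)], []] 
pad_blue [[(0.63, 329
[... 292 characters left out ...]
0.5115, -0.2238,  0.0374]), [np.float64(1.9982454081556203e-05), np.float64(1.9982454081499906e-05)])
cleaner [[(0.76, 205.0, 210.1)], []] 
driver [[(0.75, 332.2, 295.5)], [(0.57, 293.4, 278.5), (0.17, 236.9, 198.4)]] (array([ 0.3809, -0.0602,  0.0331]), [np.float64(0.0012077691650679773), np.float64(0.001207769165067939)])
slide_box [[(0.91, 122.9, 286.0)], [(0.83, 243.4, 198.0), (0.64, 371.2, 302.8)]] (array([0.4124, 0.5092, 0.0099]), [np.float64(0.007526721488395693), np.float64(0.007526721488395547)])
tube_rack [[(0.72, 505.6, 279.3)], [(0.78, 409.1, 419.7), (0.4, 324.7, 202.1)]] (array([ 0.416 , -0.5323,  0.0095]), [np.float64(0.0002846769306401239), np.float64(0.00028467693064006657)])
```

View pics/top0.png

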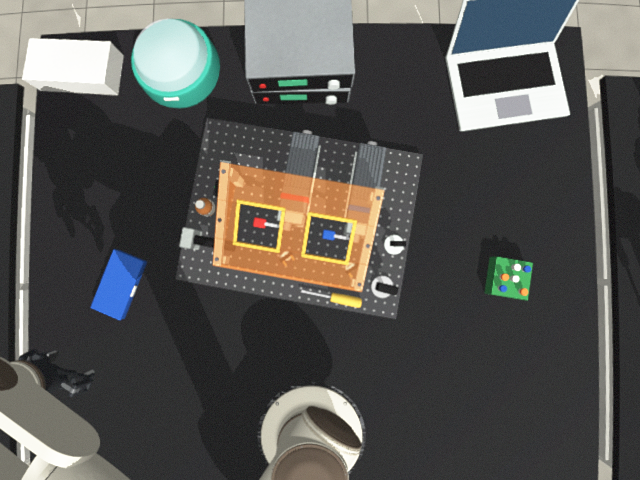

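View pics/side0.png

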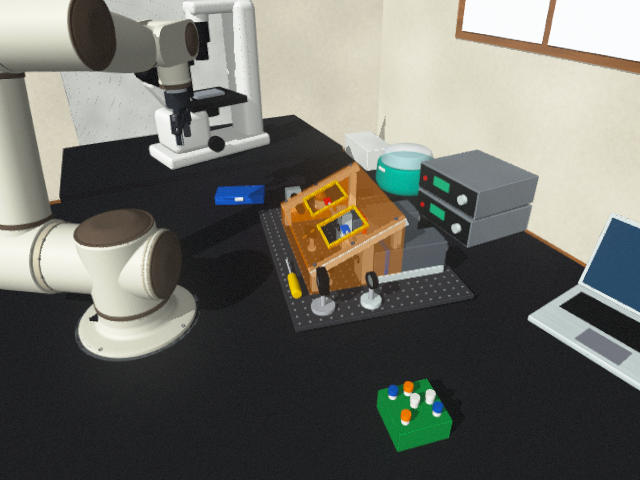

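The top view shows the red pad at about (260,223) in the left window and the blue pad at (329,235) in the right one. The side view agrees: red at about (327,201), blue at (345,229). Next I fit the guard pose to the yellow frames.

```bash
cat > fit.py <<'E'
from h import *
from scipy.optimize import least_squares
np.set_printoptions(precision=4,suppress=True)
th=np.radians(25);n=np.array([-np.sin(th),0,np.cos(th)]);s=np.array([np.cos(th),0,np.sin(th)])
def corners(y0,h,up): return np.array([[-.027,y0,.120]+up*n+a*h*s+np.array([0,b*h,0]) for a,b in((1,1),(1,-1),(-1,-1),(-1,1))])
def W(p,X): 
    c,q=np.cos(p[2]),np.sin(p[2]);return X@np.array([[c,q,0],[-q,c,0],[0,0,1]])+[p[0],p[1],.025+(p[3] if len(p)>3 else 0)]
if __name__=="__main__":
    p0=np.array([.57,-.01,-.17]);obs=[]
    ims={n_:cv2.imread(f"pics/{n_}0.png") for n_ in("top","side")}
    for cam,im in ims.items():
        hsv=cv2.cvtColor(im,cv2.COLOR_BGR2HSV);m=cv2.inRange(hsv,(23,150,110),(35,255,255))
        cs,_=cv2.findContours(m,cv2.RETR_EXTERNAL,cv2.CHAIN_APPROX_NONE)
        for c in cs:
            r=cv2.minAreaRect(c)
            if min(r[1])<18: continue
            hull=cv2.convexHull(c);e=2.
            q=hull
            while len(q)>4: q=cv2.approxPolyDP(hull,e,True);e+=.5
            q=q[:,0].astype(float);q=q+(q-q.mean(0))/np.linalg.norm(q-q.mean(0),axis=1)[:,None]*.5
            print(cam,len(q),q.tolist());
            if len(q)==4: obs.append((cam,q))
    def res(p):
        out=[]
        for cam,q in obs:
            P=[proj(cam,W(p,corners(y,.058,.0045))) for y in(.085,-.085)]
            k=min(P,key=lambda a:np.linalg.norm(a.mean(0)-q.mean(0)))
            # match cyclic order
            out.append(min((k-np.roll(qq,i,0) for qq in(q,q[::-1]) for i in range(4)),key=lambda d:(d**2).sum()).ravel())
        return np.concatenate(out)
    for x0 in(p0,np.r_[p0,0]):
        f=least_squares(res,x0,loss="soft_l1");print(f.x,np.degrees(f.x[2]),np.sqrt(np.mean(res(f.x)**2)))
        if len(x0)==3: p=f.x
        else: print(f.x)
    np.save("p.npy",p)
    print("winL",W(p,np.array([[-.027,.085,.12],[-.027,-.085,.12]])))
    # colour centroid of red pad
    for cam,im in ims.items():
        hsv=cv2.cvtColor(im,cv2.COLOR_BGR2HSV);m=cv2.inRange(hsv,(0,190,120),(5,255,255))|cv2.inRange(hsv,(175,190,120),(180,255,255))
        w=proj(cam,W(p,np.array([[-.017,.085,.11]])))[0];yy,xx=np.nonzero(m);k=np.hypot(xx-w[0],yy-w[1])<22
        print(cam,"expect",w,"n",k.sum(),"centroid",xx[k].mean(),yy[k].mean(),xx[k].min(),xx[k].max(),yy[k].min(),yy[k].max())
        v=im.copy()
        for y in(.085,-.085):
            for h_ in(.05,.058): cv2.polylines(v,[np.round(proj(cam,W(p,corners(y,h_,.0045)))*8).astype(int)],True,(255,0,255),1,cv2.LINE_AA,3)
        x,y=(int(w[0])-60,int(w[1])-50);x,y=(x,y)
        cv2.imwrite(f"pics/{cam}_c.png",cv2.resize(v[y:y+110,x:x+170],None,fx=4,fy=4,interpolation=cv2.INTER_NEAREST))
E
python3 fit.py; python3 -c "
import cv2,numpy as np
a=cv2.imread('pics/top_c.png');b=cv2.imread('pics/side_c.png');cv2.imwrite('pics/c1.png',cv2.resize(np.vstack([a,b]),(464,600)))"
```

```text
side 4 [[355.2810099694782, 205.5864381581264], [367.49990199921507, 224.9901009505106], [327.7306121551394, 247.42122463014567], [316.50091575168443, 223.96975246979906]]
side 4 [[336.2814825477311, 179.58675966396925], [347.4992469648427, 195.97256884808556], [310.70090369656896, 215.400676180068], [302.50031112804203, 198.0176360778338]]
[ 0.5684  0.0289 -0.1924] -11.022734037631345 0.7496212737712653
[ 0.5716  0.0354 -0.1912 -0.0038] -10.957480046571604 0.7400165905993245
[ 0.5716  0.0354 -0.1912 -0.0038]
winL [[ 0.5581  0.1175  0.145 ]
 [ 0.5256 -0.0494  0.145 ]]
top expect [260.4534 221.2069] n 9 centroid 258.77777777777777 219.11111111111111 254 265 218 222
side expect [328.4223 201.034 ] n 38 centroid 326.86842105263156 200.3684210526316 324 331 198 204
```

View pics/c1.png

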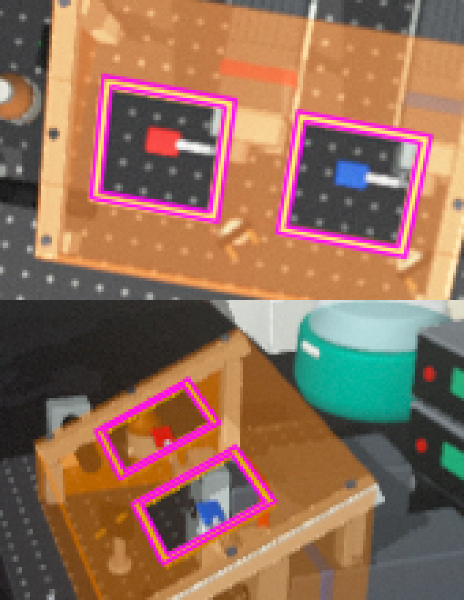

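The overlay, fitted from the side view only, also lies on the top-view frames, so the guard pose is good. Next I triangulate the pad and work out the moves.

Run:
```python
from fit import *
p=np.load("p.npy");rs=[]
for cam in("top","side"):
    im=cv2.imread(f"pics/{cam}0.png");hsv=cv2.cvtColor(im,cv2.COLOR_BGR2HSV)
    m=(cv2.inRange(hsv,(0,170,90),(5,255,255))|cv2.inRange(hsv,(170,140,90),(180,255,255)))
    w=proj(cam,W(p,np.array([[-.017,.085,.11]])))[0];yy,xx=np.nonzero(m);k=np.hypot(xx-w[0],yy-w[1])<13
    c=np.array([xx[k].mean(),yy[k].mean()]);print(cam,k.sum(),c,xx[k].min(),xx[k].max(),yy[k].min(),yy[k].max())
    rs.append(ray(cam,[c[1]/480,c[0]/640]))
    g=trace(cam,"pad_red")
    print([(round(q["confidence"],2),np.argwhere(q["region"]).mean(0)[::-1],q["region"].sum()) for q in g[:2]])
X,e=tri(rs);print("pad",X,e)
R=W(p,np.eye(3))-W(p,np.zeros((1,3)))   # rows: guard axes in world
print("pad in guard",R@(X-[p[0],p[1],.025]),"axes",R)
s_=monitor.get_state();E=s_["eef_rot"]
tgt=W(p,np.array([[-.020,.085,.2]]))[0]; print("tgt",tgt,"delta tool",E.T@(tgt-s_["position"]),"roll",np.degrees(np.arctan2(R[1]@E[:,2],R[1]@E[:,1])))
```

```text
top 101 [258.7525 222.3762] 253 265 217 227
[(0.74, array([332.6405, 235.4379]), np.int64(153)), (0.53, array([259.6944, 222.4074]), np.int64(108))]
side 38 [326.8684 200.3684] 324 331 198 204
[(0.53, array([327.1765, 199.6471]), np.int64(34)), (0.18, array([344.5849, 229.4787]), np.int64(10426))]
pad [0.565  0.1196 0.136 ] [np.float64(6.671158223171528e-05), np.float64(6.671158223155749e-05)]
pad in guard [-0.0207  0.0884  0.111 ] axes [[ 0.9816 -0.1912  0.    ]
 [ 0.1912  0.9816  0.    ]
 [ 0.      0.      1.    ]]
tgt [0.565  0.1162 0.225 ] delta tool [ 0.0063 -0.2284  0.4611] roll -14.289838007593826
```

```bash
python3 -m crank '{"grip":[0,0,0,0],"delta_pos":[[-0.03,0,0],[-0.04,0,0],[-0.03,0,0],[0,0,0]],"roll":[-4,-5,-5.3,0]}'
python3 -m crank '{"grip":[0,0,0,0,0,0,0,0,0,0,0,0],"delta_pos":[[0,-0.028,0.032],[0,-0.028,0.032],[0,-0.028,0.032],[0,-0.028,0.032],[0,-0.028,0.032],[0,-0.028,0.032],[0,-0.028,0.032],[0,-0.028,0.032],[0,-0.028,0.032],[0,-0.028,0.032],[0,-0.028,0.032],[0,-0.028,0.032]],"roll":[0,0,0,0,0,0,0,0,0,0,0,0]}'
python3 -m crank '{"grip":[0,0],"delta_pos":[[0,0,0],[0,0,0]],"roll":[0,0]}'
cat > st.py <<'E'
from fit import *
p=np.load("p.npy");R=W(p,np.eye(3))-W(p,np.zeros((1,3)))
s_=monitor.get_state();E=s_["eef_rot"];X=s_["position"]
print("t",s_["time"],"pos",X,"guard",R@(X-[p[0],p[1],.025]),"F",s_["force"],"w",s_["width"])
print("to (-.021,.086,z.2) tool delta",E.T@(W(p,np.array([[-.021,.086,.2]]))[0]-X),"roll",np.degrees(np.arctan2(R[1]@E[:,2],R[1]@E[:,1])),"x axis",E[:,0])
E
python3 st.py
```

```text
time: 1.7
position: [0.2463, 0.5204, 0.3358]
eef_rot: [[0.003, 0.188, 0.982], [0.005, 0.982, -0.188], [-1.0, 0.006, 0.002]]
force: [0.8, 0.4, 0.1]
width: 0.331
time: 2.9
position: [0.5593, 0.115, 0.3308]
eef_rot: [[-0.001, 0.192, 0.981], [-0.0, 0.981, -0.192], [-1.0, -0.0, -0.001]]
force: [1.1, 0.5, -0.5]
width: -0.002
time: 3.1
position: [0.5588, 0.1159, 0.3304]
eef_rot: [[-0.001, 0.193, 0.981], [-0.0, 0.981, -0.193], [-1.0, -0.0, -0.001]]
force: [-0.5, 0.6, -0.3]
width: -0.002
t 3.1 pos [0.5588 0.1159 0.3304] guard [-0.026   0.0835  0.3054] F [-0.5067  0.6453 -0.2878] w -0.0022712820768610253
to (-.021,.086,z.2) tool delta [0.1054 0.0025 0.0051] roll -0.11681496965769592 x axis [-0.0014 -0.     -1.    ]
```

```bash
python3 -m crank '{"grip":[0,0,0,0,0,0],"delta_pos":[[0.03,0.0025,0.005],[0.03,0,0],[0.03,0,0],[0.03,0,0],[0.018,0,0],[0,0,0]],"roll":[0,0,0,0,0,0]}'
python3 st.py
python3 - <<'E'
from h import *
a=snapshot("top");b=snapshot("side")
f=lambda i,x,y:cv2.resize(i[y:y+120,x:x+160],None,fx=4,fy=4,interpolation=cv2.INTER_CUBIC)
s=monitor.get_state()["position"]
cv2.circle(b,tuple(int(v) for v in proj("side",s)[0]),1,(255,0,255),-1)
v=np.vstack([f(a,190,160),f(b,250,130)]);cv2.imwrite("pics/c2.png",cv2.resize(v,(400,600)))
E
```

```text
time: 3.7
position: [0.5623, 0.1191, 0.1909]
eef_rot: [[-0.004, 0.19, 0.982], [-0.0, 0.982, -0.19], [-1.0, -0.001, -0.004]]
force: [-0.9, 0.6, -1.3]
width: -0.005
t 3.7 pos [0.5623 0.1191 0.1909] guard [-0.0232  0.0873  0.1659] F [-0.8785  0.574  -1.3355] w -0.005254690701359463
to (-.021,.086,z.2) tool delta [-0.0341 -0.0014  0.0021] roll 0.0673833287256545 x axis [-0.004  -0.0002 -1.    ]
```

View pics/c2.png

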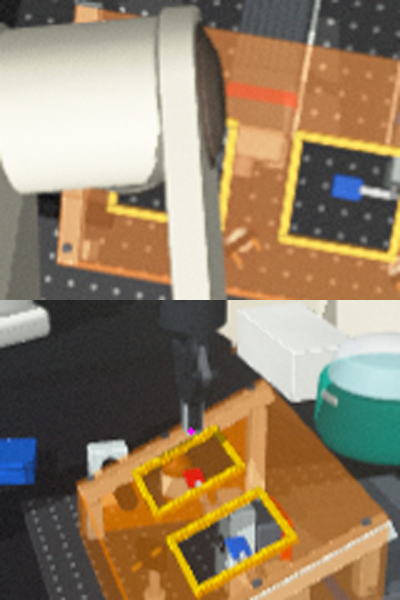

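The side view shows the fingertips (192,432 in the crop) straight above the red pad (193,478), with the window clear. The top view is hidden by the wrist. Descending.

```bash
python3 -m crank '{"grip":[0,0,0,0,0,0],"delta_pos":[[0.012,0,0.001],[0.012,0,0],[0.012,0,0],[0.01,0,0],[0.004,0,0],[0,0,0]],"roll":[0,0,0,0,0,0]}';python3 st.py
python3 -m crank '{"grip":[0,0,0,0,0],"delta_pos":[[0.004,0,0],[0.004,0,0],[0.004,0,0],[0.004,0,0],[0,0,0]],"roll":[0,0,0,0,0]}';python3 st.py
```

```text
time: 4.4
position: [0.5647, 0.1178, 0.1426]
eef_rot: [[-0.001, 0.191, 0.982], [-0.0, 0.982, -0.191], [-1.0, -0.0, -0.001]]
force: [0.2, 0.1, 0.5]
width: -0.002
t 4.4 pos [0.5647 0.1178 0.1426] guard [-0.0206  0.0866  0.1176] F [0.1505 0.0658 0.5334] w -0.0024157864985814375
to (-.021,.086,z.2) tool delta [-0.0824 -0.0006 -0.0005] roll 0.0036930163374928144 x axis [-0.0011 -0.0001 -1.    ]
time: 4.9
position: [0.5648, 0.1178, 0.1268]
eef_rot: [[-0.001, 0.191, 0.982], [-0.0, 0.982, -0.191], [-1.0, -0.0, -0.001]]
force: [-0.3, -0.0, 0.5]
width: -0.005
t 4.9 pos [0.5648 0.1178 0.1268] guard [-0.0205  0.0866  0.1018] F [-0.3265 -0.0275  0.4588] w -0.004777003175197973
to (-.021,.086,z.2) tool delta [-0.0982 -0.0006 -0.0005] roll 0.01078914896689499 x axis [-0.0006 -0.0002 -1.    ]
```

```bash
for i in 1 2; do python3 -m crank '{"grip":[0,0,0],"delta_pos":[[0.002,0,0],[0.002,0,0],[0.001,0,0]],"roll":[0,0,0]}'|grep -E 'posi|force'; done
python3 - <<'E'
from h import *
b=snapshot("side");s=monitor.get_state()["position"];print(proj("side",s))
cv2.imwrite("pics/c3.png",cv2.resize(b[150:250,270:400],None,fx=6,fy=6,interpolation=cv2.INTER_CUBIC))
E
```

```text
position: [0.5649, 0.1179, 0.1222]
force: [-1.3, 2.0, 3.3]
position: [0.5649, 0.1179, 0.1171]
force: [-1.0, 0.3, 4.1]
[[327.16088468 206.50917497]]
```

View pics/c3.png

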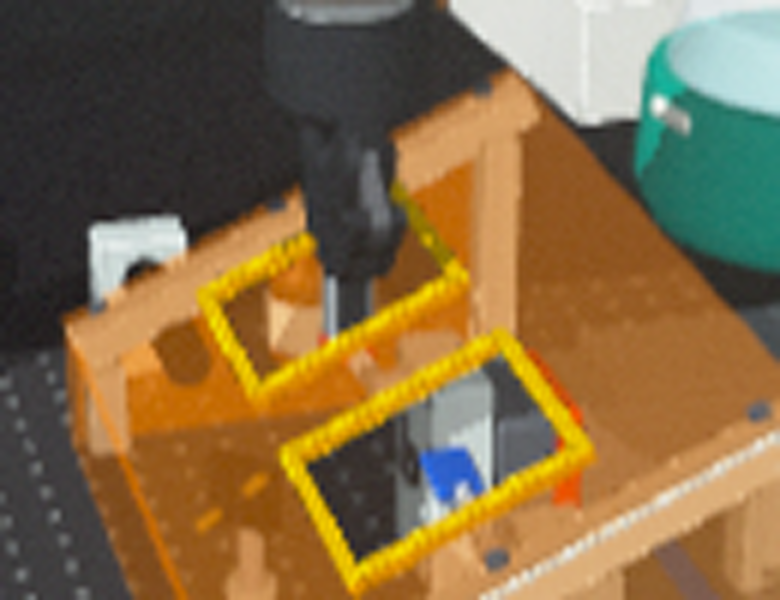

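Contact began at about z 0.124 with 3.5–4 N, and the red pad is under the fingertips. I'll move 8 mm toward guard −x to clear the gripper body from the upper frame, then press on.

```bash
python3 -m crank '{"grip":[0,0,0,0,0,0],"delta_pos":[[-0.004,0,0],[0,0,-0.008],[0,0,0],[0.004,0,0],[0.003,0,0],[0.003,0,0]],"roll":[0,0,0,0,0,0]}'|grep -E 'posi|force'
for i in 1 2; do python3 -m crank '{"grip":[0,0],"delta_pos":[[0.003,0,0],[0,0,0]],"roll":[0,0]}'|grep -E 'posi|force'; done; python3 st.py
```

```text
position: [0.5575, 0.1192, 0.1119]
force: [-8.0, -3.6, 34.0]
position: [0.5579, 0.1191, 0.1113]
force: [-14.8, -3.7, 42.7]
position: [0.5583, 0.1191, 0.1102]
force: [-24.4, -6.1, 65.5]
t 6.55 pos [0.5583 0.1191 0.1102] guard [-0.0272  0.0866  0.0852] F [-24.3685  -6.0782  65.4804] w -0.0040155132923258815
to (-.021,.086,z.2) tool delta [-0.1147 -0.0005  0.0067] roll 0.009804813062627826 x axis [ 0.005  -0.0007 -1.    ]
```

```bash
python3 -m crank '{"grip":[0,0],"delta_pos":[[-0.006,0,0],[0,0,0]],"roll":[0,0]}'|grep -E 'posi|force'
python3 - <<'E'
from h import *
b=snapshot("side");s=monitor.get_state()["position"];print(proj("side",s))
cv2.imwrite("pics/c4.png",cv2.resize(b[150:250,270:400],None,fx=6,fy=6,interpolation=cv2.INTER_CUBIC))
E
```

```text
position: [0.5578, 0.1194, 0.1128]
force: [-0.5, -2.1, 15.3]
[[324.77784063 208.13684417]]
```

View pics/c4.png

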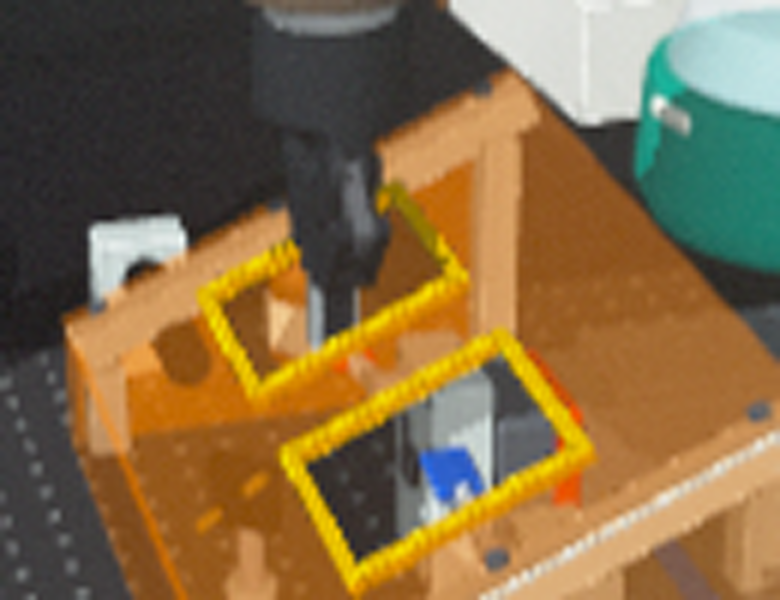

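Firm resistance sits at z ≈ 0.112. That matches pad z 0.136 minus the 28 mm travel, so it should be the stop. The gripper body shows a gap above the frame. I'll withdraw straight up and check the pad.

```bash
python3 -m crank '{"grip":[0,0,0,0,0,0,0,0],"delta_pos":[[-0.01,0,0],[-0.02,0,0],[-0.03,0,0],[-0.04,0,0],[-0.04,0,0],[-0.04,0,0],[-0.03,0,0],[0,0,0]],"roll":[0,0,0,0,0,0,0,0]}'|grep -E 'time|posi|force'
python3 -m crank '{"grip":[0,0,0,0,0,0,0,0,0],"delta_pos":[[0,0.03,-0.03],[0,0.03,-0.03],[0,0.03,-0.03],[0,0.03,-0.03],[0,0.03,-0.03],[0,0.03,-0.03],[0,0.03,-0.03],[0,0.03,-0.02],[0,0,0]],"roll":[0,0,0,0,0,0,0,0,0]}'|grep -E 'time|posi|force'
python3 - <<'E'
from fit import *
p=np.load("p.npy");rs={}
for cam in("top","side"):
    im=snapshot(cam);cv2.imwrite(f"pics/{cam}5.png",im)
    for nm,r in(("red",((0,170,70),(6,255,255),(170,140,70),(180,255,255))),("blue",((105,150,70),(125,255,255),(105,150,70),(125,255,255)))):
      for tag,i in(("0",cv2.imread(f"pics/{cam}0.png")),("5",im)):
        hsv=cv2.cvtColor(i,cv2.COLOR_BGR2HSV);m=cv2.inRange(hsv,r[0],r[1])|cv2.inRange(hsv,r[2],r[3])
        y=.085 if nm=="red" else -.085
        w=proj(cam,W(p,np.array([[-.017,y,.10 if tag=="5" and nm=="red" else .11]])))[0];yy,xx=np.nonzero(m);k=np.hypot(xx-w[0],yy-w[1])<15
        c=np.array([xx[k].mean(),yy[k].mean()]);print(cam,nm,tag,k.sum(),c);rs.setdefault(nm+tag,[]).append(ray(cam,[c[1]/480,c[0]/640]))
for k,v in rs.items(): print(k,tri(v))
f=lambda i,x,y:cv2.resize(i[y:y+100,x:x+130],None,fx=5,fy=5,interpolation=cv2.INTER_CUBIC)
v=np.vstack([f(cv2.imread("pics/top5.png"),225,180),f(cv2.imread("pics/side5.png"),270,150)])
cv2.imwrite("pics/c5.png",cv2.resize(v,(390,600)))
E
```

```text
time: 7.6
position: [0.5579, 0.1195, 0.3256]
force: [-0.5, 0.9, -0.3]
time: 8.5
position: [0.3751, 0.4019, 0.3202]
force: [1.1, -0.1, 0.2]
top red 0 101 [258.7525 222.3762]
top red 5 91 [260.1758 223.3956]
top blue 0 103 [327.9612 234.534 ]
top blue 5 100 [327.97 234.43]
side red 0 39 [326.7692 200.3333]
side red 5 0 [nan nan]
side blue 0 51 [344.4314 227.8235]
side blue 5 51 [344.4314 227.8235]
red0 (array([0.5649, 0.1196, 0.1362]), [np.float64(0.00020844100022004882), np.float64(0.00020844100022006989)])
red5 (array([nan, nan, nan]), [np.float64(nan), np.float64(nan)])
blue0 (array([ 0.5342, -0.0477,  0.137 ]), [np.float64(0.00015426940601974854), np.float64(0.0001542694060196143)])
blue5 (array([ 0.5344, -0.0477,  0.137 ]), [np.float64(3.6668359413919466e-05), np.float64(3.6668359413890714e-05)])<stdin>:10: RuntimeWarning: Mean of empty slice.
  ret = ret.dtype.type(ret / rcount)
```

View pics/c5.png

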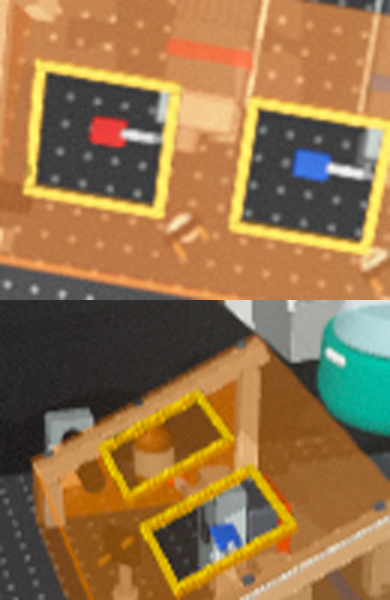

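The pad has sunk: in the side view it's now behind the amber strip, while blue is unchanged. I'll use the image difference to estimate its depth.

Run:
```python
from fit import *
P=np.array([.5649,.1196,.1362])
for d in(0,.012,.020,.024,.028): print(d,proj("side",P-[0,0,d])[0],proj("top",P-[0,0,d])[0])
a,b=[cv2.imread(f"pics/side{k}.png").astype(int) for k in(0,5)]
hs=cv2.cvtColor(b.astype(np.uint8),cv2.COLOR_BGR2HSV)
d=np.abs(a-b).sum(2)[190:225,305:350];print("changed",[(x+305,y+190,d[y,x]) for y,x in np.argwhere(d>90)][::3])
print(trace("side","pad_red")[:0],[(q["confidence"],q["point"][1]*640,q["point"][0]*480) for q in place_of("side","pad_red")])
f=lambda i:cv2.resize(i[185:225,300:350].astype(np.uint8),None,fx=8,fy=8,interpolation=cv2.INTER_NEAREST)
cv2.imwrite("pics/c6.png",np.hstack([f(a),f(b)]))
```

```text
0 [326.8615 200.3206] [258.7332 222.4349]
0.012 [326.8836 204.0383] [259.4037 222.8757]
0.02 [326.8982 206.4986] [259.8424 223.164 ]
0.024 [326.9054 207.7233] [260.0593 223.3066]
0.028 [326.9127 208.9445] [260.2746 223.4481]
changed [(np.int64(308), np.int64(195), np.int64(138)), (np.int64(325), np.int64(198), np.int64(96)), (np.int64(328), np.int64(198), np.int64(139)), (np.int64(325), np.int64(199), np.int64(123)), (np.int64(328), np.int64(199), np.int64(142)), (np.int64(324), np.int64(200), np.int64(166)), (np.int64(327), np.int64(200), np.int64(191)), (np.int64(330), np.int64(200), np.int64(133)), (np.int64(326), np.int64(201), np.int64(214)), (np.int64(329), np.int64(201), np.int64(143)), (np.int64(324), np.int64(202), np.int64(100)), (np.int64(327), np.int64(202), np.int64(182)), (np.int64(330), np.int64(202), np.int64(121)), (np.int64(326), np.int64(203), np.int64(218)), (np.int64(329), np.int64(203), np.int64(346)), (np.int64(326), np.int64(204), np.int64(196)), (np.int64(329), np.int64(204), np.int64(177)), (np.int64(315), np.int64(207), np.int64(98)), (np.int64(328), np.int64(209), np.int64(98)), (np.int64(332), np.int64(209), np.int64(118)), (np.int64(328), np.int64(211), np.int64(114)), (np.int64(329), np.int64(212), np.int64(131)), (np.int64(336), np.int64(221), np.int64(97)), (np.int64(336), np.int64(224), np.int64(101))]
[] []
```

View pics/c6.png

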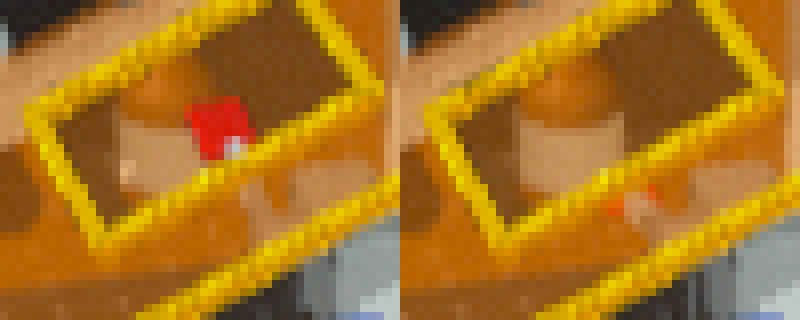

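Run:
```python
from h import *
for k in("power_meter","lens_mount","cleaner","driver","slide_box","tube_rack"):
    print(k,[(round(q["confidence"],2),round(q["point"][1]*640,1),round(q["point"][0]*480,1)) for n in("top","side") for q in place_of(n,k)[:1]])
print(arm.close_job())
```

```text
power_meter [(0.86, 380.4, 287.1), (0.75, 322.3, 305.5)]
lens_mount [(0.69, 394.6, 242.7), (0.81, 373.2, 298.4)]
cleaner [(0.76, 206.1, 207.9)]
driver [(0.78, 332.0, 296.6)]
slide_box [(0.68, 124.5, 283.5), (0.94, 240.5, 196.0)]
tube_rack [(0.73, 505.1, 277.5), (0.55, 409.7, 421.4)]
the job is handed in; nothing more can be done
None
```

I pressed the red shutter lever (left window) down to a hard stop with closed fingertips, drew the fingers straight out and handed the job in at about 9 s. I believe it is fully down, but no joint reading confirms that.

**Red lever:** The fingers met firm resistance at z ≈ 0.112 m. The pad measured 0.136 m at the start and has 28 mm of travel, so this fits the stop. Afterwards its shift in both pictures fitted roughly 26–28 mm of travel. In the side view the pad ended behind the amber sheet, so I could not triangulate it there.

**Blue lever and loose things:** The blue pad measured the same before and after (z 0.137 m). The loose things were found within detector scatter of where they stood, up to about 4 pixels. The cleaner and driver were re-found in only one view, and the power meter could be compared only in the side view.

**Fingers at the end:** They were well clear, with the TCP at z 0.32 m beside the guard.

**Unresolved:**
- **Press force:** The force at the stop rose to about 65 N, higher than I meant. It included about 24 N sideways towards the robot. I put this down to friction and arm flex against the stop. The side view showed a gap between the gripper body and the frame, but I cannot fully rule out a touch on the guard.
- **First contact:** The wrist force stayed near zero until z ≈ 0.124 m, lower than the measured pad height suggests. I did not resolve this disagreement.

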